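# Stand the slanted culture tube upright in the tube holder

## Task

Take the blue-capped tube that lies slanting on the small metal rest and stand it upright, cap up, in the narrow grey holder with the flared mouth and broad foot. Lower it in, letting go only once its foot is well down inside, and leave the holder standing with the tube on its floor.

Things in the scene. Friction and masses are not known exactly. Their poses are not given: they have to be found in the camera images.
- tube: capped round glass tube, 112 mm long, 10 to 20 g: glass 14.4 mm thick with round foot, blue cap 16 mm thick on the last 14 mm. Origin: tip of the foot; z runs along the tube to the cap. It lies on the rest leaning 40 degrees from vertical; its upper 46 mm are free of the rest, with room for fingers on both sides and above. The upright tubes in the blue rack at the back are not meant
- tube_rest: fixed bare-metal rest, base plate 92 x 70 x 6 mm: a short open trough climbing at 50 degrees from level towards its own +x. Origin: centre of the underside, z up. Metal reaches 73 mm up, at x = +18 mm. The tube's foot sits at x = -30, y = 0, z = +25 mm and the tube leans towards +x; it lifts straight up out of the trough
- holder: loose grey plastic cup for one tube, 56 mm high, 0.5 kg, on a round foot 68 mm wide. Bore 28 mm wide, flaring over the top 14 mm to a mouth 44 mm wide (53 outside); inner floor 8 mm up. Origin: centre of the underside, z up. A wider, lower grey cup (67 wide, 48 high) and a white ring cell (45 wide, 38 high) stand near it on any side; they are not meant
Things that resemble listed ones, but are neither listed nor needed, are in the scene too. What is shaped like the tube but purple or turquoise is not meant.

How it is judged:
By the outcome, as a careful person would: the job done as asked, in the order asked, and still so for the second after the job is handed in, with the robot touching nothing.
It also fails if it takes over 32 s, if anything falls off the work surface, if the arm or the gripper's body presses on something with over 40 N, if the wrist force passes 120 N, or if a joint passes its speed limit or range.

## Robot

A 6-joint arm with a two-finger parallel gripper is mounted at the origin on a cart in front of the work surface, level with it; the furniture and walls round the work are solid. World frame = base frame: x ahead of the robot, y to its left, z up, the work surface at z = 0. Lengths are in mm, angles in degrees, forces in N, time in s.
With the tool pointing down it reaches from about 300 to 850 mm from the base axis. Payload 4.2 kg.
Tool frame: the origin (TCP) lies on the centre line of the jaws, within the pads' length; the fingertips stand 11 mm ahead of it and the grasp point (between the pads) lies 8 mm behind it; z points along the fingers, y is the line along which they close (so a half turn about z gives the same grasp; the last joint's range is limited). The gripper opens to 91 mm and grips with 3 to 60 N. Pads are 32 mm wide; open, the fingers measure 118 mm over their backs; the gripper's body (76 mm by 178 mm) begins 60 mm behind the grasp point.
Start: joints at [75.86, 18.312, 89.639, -0, 72.044, -1.146], TCP at [129.296, 560.29, 224.976] pointing down, gripper open.
Joint ranges: [-177.97, 177.97], [-48.28, 115.42], [12.27, 149.76], [-77.06, 257.06], [2.81, 150.46], [-146.56, 146.56]. Speed limits (degrees/s): [147.25, 147.25, 180, 180, 180, 180].

## Interface

Orientations are given as [roll, pitch, yaw] about the fixed x, y, z axes, in that order (R = Rz(yaw) Ry(pitch) Rx(roll)).
In Python, from workcell import env, grab_frame, camera_model, models gives the robot as it stands.
- The arm moves only by the shell command python3 -m crank 'ROWS' [FORCE]. ROWS is text: rows parted by semicolons, each of 7 numbers parted by spaces: the closure, from -1 (fully open) to 1 (shut), so that 0 is half open, then the shift along the tool's x, y, z in mm, then the turn, a rotation vector about the tool's x, y, z in degrees. A call has 1 to 10 rows; each row shifts and turns the commanded pose from where the row before left it, along the tool's axes as they then stand; what a row does not reach is not made up. A row lasts 1/8 s, in which the tool goes at most 62.5 mm and 10.7 degrees, less where a joint would pass 70% of its speed; a pose out of reach is approached as far as the arm can. A call is refused whole if a number of a shift passes 62.5 or a number of a turn 10.7, either way. A call with a gripper value outside its range is refused whole. The fingers move at their own pace and stop on an object; FORCE is the grip in N (left out, the last holds). Time passes only in rows, so rows that do not move let the fingers close. It gives the time, the measured TCP pose, the force, the opening and the grip force at its end, in the units of the state.
- env.state(): the state, without advancing time (a new reading comes with each control period).
- grab_frame(name): name is "side" or "top"; returns the picture (480x640x3 uint8, blue, green, red); there is no depth.
- camera_model(name): a dict with "K" (3x3 intrinsics, pixels), "R" (3x3) and "t" (3): a world point X has camera coordinates R X + t. Camera axes: x right, y down, z forward; pixel columns grow to the right and rows downward; lengths in mm; the calibration is good to about 2 mm. A picture is of the moment at which its call begins. camera_model takes no time and is no camera call.
- env.job_done(): hands the job in; it is judged then, once.
Trained networks look in the newest picture that a camera, given by its name, has taken for a name from the list of things; names that differ only in an ending like _2 or _b are one class to them, and where a whole thing is asked for, a point or a joint stands for the part that bears it (a point fixed in the world has none). Each returns a list of dicts, best first, with "p" (0 to 1); they miss things now and then, are a little off and sometimes report something else, mostly with a low value. They report only what shows in the picture. A call takes as long as a camera call. They do not tell look-alikes from the thing itself.
- models.search_frame(name, camera): "point" ([x, y, z] in mm, in world coordinates, good to about 4 mm: the middle of the surface that is visible of it).
The state is a dict: "time_s": time; "qpos": joint angles; "qvel": joint speeds; "effort": joint torques, N m; "ee_pos": TCP position; "ee_rot": TCP orientation; "force": force on the tool from outside, world axes, zero at the start; "torque": the same for the moment, N m; "gripper_width": finger opening in mm; "gripper_force": force on a finger pad.
Only numpy, scipy, OpenCV 4.12 (cv2) and the standard library are available. Lean on these libraries where they do the work, as an engineer would, in place of code of your own. Each camera call takes 0.05 s, during which the arm holds its last target. There are 200 camera calls.

## Working session

There is one attempt and no reset: what is moved stays moved. The work goes in short steps, Python scripts to look and compute and a shell command to move; the robot and the scene stay as the last step left them, time stands still between calls to the robot, and variables do not carry over. Pictures are saved under pics/ and viewed, at most 11 in all, crops included, and the job is handed in when it is done.

```bash
mkdir -p pics; ls
python3 - <<'E'
from workcell import env, grab_frame, camera_model, models
import cv2
for c in("side","top"):
    cv2.imwrite(f"pics/{c}0.png",grab_frame(c))
    for n in("tube","tube_rest","holder"):
        print(c,n,[([round(v) for v in d["point"]],round(d["p"],2)) for d in models.search_frame(n,c)])
    m=camera_model(c);print((-m["R"].T@m["t"]).round(),m["R"][2].round(2))
print(env.state())
E
```

```text
pics
side tube [([650, 191, 6], 0.91), ([464, 241, 82], 0.8), ([473, 107, 15], 0.8)]
side tube_rest [([454, 247, 3], 0.64)]
side holder [([659, 57, 22], 0.57)]
[601. 841. 463.] [-0.07 -0.87 -0.49]
top tube [([464, 239, 83], 0.83), ([462, 110, 14], 0.78), ([650, 180, 13], 0.63)]
top tube_rest [([447, 224, 5], 0.96)]
top holder [([656, 46, 10], 0.93)]
[496. 110. 893.] [ 0.09 -0.01 -1.  ]
{'time_s': 0.4, 'qpos': array([ 7.58594152e+01,  1.83185788e+01,  8.96463400e+01, -1.52600851e-03,
        7.20428536e+01, -1.14648669e+00]), 'qvel': array([ 0.04862609, -0.01249926, -0.0329129 , -0.01731665,  0.07536815,
       -0.0327271 ]), 'effort': array([-9.54254356e-04, -4.11895323e+01, -2.31917864e+01,  7.26676430e-02,
        3.99024971e-02, -4.37217068e-05]), 'ee_pos': array([129.29480654, 560.2445969 , 224.85909151]), 'ee_rot': array([-1.79992200e+02,  1.29580285e-03,  1.67006373e+02]), 'force': array([-0.13531652,  0.10458165, -0.74745149]), 'torque': array([ 0.03686475,  0.00783889, -0.01131743]), 'gripper_force': 0.0, 'gripper_width': 91.18576151526132}
```

View pics/side0.png

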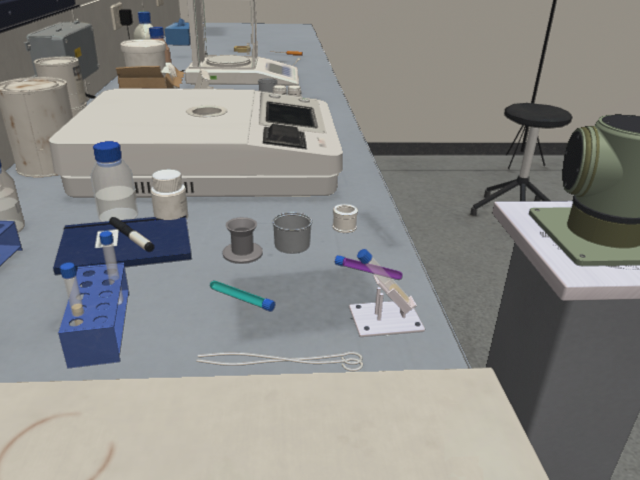

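View pics/top0.png

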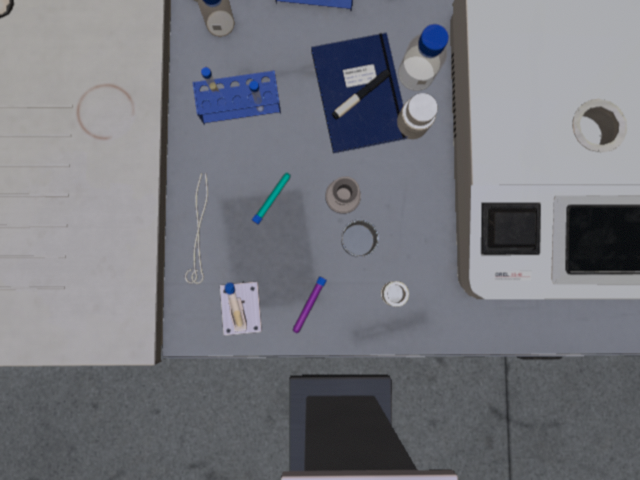

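Side view: the holder is at (242,240), with its mouth near (242,226). The wide cup is at (292,232) and the ring at (345,217). The rest is at (387,318), with the tube's blue cap at (365,257). In the top view the holder's mouth is near (345,189), the rest near (240,308) and the cap near (230,288). I'll take enlarged crops for exact pixels.

Run:
```python
import cv2,numpy as np
t=cv2.imread("pics/top0.png");s=cv2.imread("pics/side0.png")
def c(i,x,y,w,h):return cv2.resize(i[y:y+h,x:x+w],(400,300),interpolation=cv2.INTER_CUBIC)
a=np.vstack([np.hstack([c(t,200,270,80,75)[:, :],c(t,310,165,80,60)]),np.hstack([c(s,340,240,100,100),c(s,210,205,80,60)])])
cv2.imwrite("pics/crop.png",a)
```

```text
(no output)
```

View pics/crop.png

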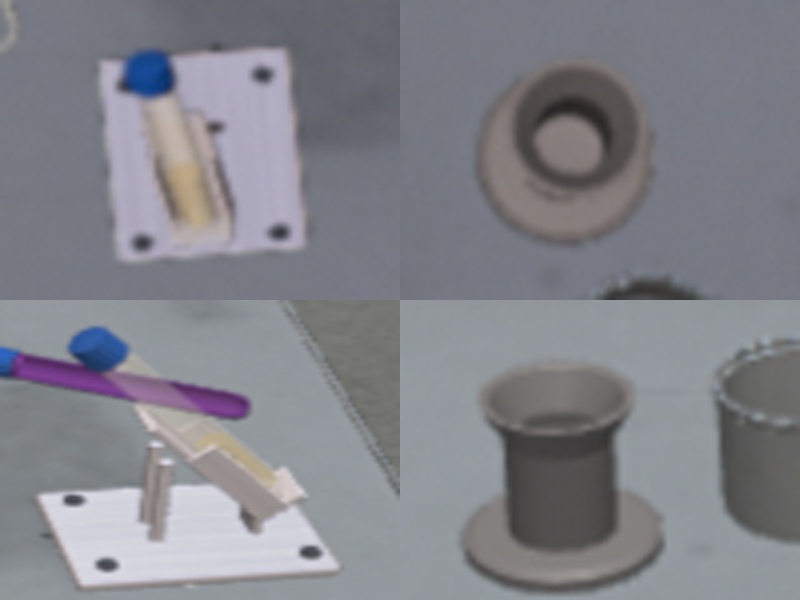

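```bash
cat > h.py <<'E'
import numpy as np
from workcell import camera_model
def ray(c,p):
    m=camera_model(c);d=m["R"].T@np.linalg.inv(m["K"])@[p[0],p[1],1];return -m["R"].T@m["t"],d
def atz(c,p,z):
    o,d=ray(c,p);return (o+d*(z-o[2])/d[2]).round(1)
def tri(a,b):
    A=[];B=[]
    for c,p in(("top",a),("side",b)):
        o,d=ray(c,p);d=d/np.linalg.norm(d);P=np.eye(3)-np.outer(d,d);A.append(P);B.append(P@o)
    x,r,*_=np.linalg.lstsq(np.vstack(A),np.hstack(B),rcond=None);return x.round(1),(r**.5).round(1)
E
python3 - <<'E'
from h import *
from scipy.spatial.transform import Rotation as Ro
C=[atz("top",p,6) for p in((220.4,285.5),(257.4,282),(261,331.25),(224,334.5))]
D=[atz("side",p,6) for p in((349.5,304.5),(404,303),(340+338/4,240+268/3),(340+82/4,240+286/3))]
for X in(C,D):print(X,np.mean(X,0).round(1))
C=np.array(C);v=C[0]+C[1]-C[2]-C[3];w=C[0]+C[3]-C[1]-C[2];print("yaw",np.degrees(np.arctan2(v[1],v[0])),np.degrees(np.arctan2(-w[0],w[1])),np.hypot(*v[:2])/2,np.hypot(*w[:2])/2)
D=np.array(D);
print("mouth",atz("top",(345.4,190),56),atz("side",(241.4,224.6),56),tri((345.4,190),(241.4,224.6)))
print("cap",tri((229.8,288.2),(365,256)))
yaw=np.degrees(np.arctan2(v[1],v[0]));c=C.mean(0)
for z in(y:=[yaw]):
    R=Ro.from_euler("z",yaw,degrees=True).as_matrix()
    o=np.array([c[0],c[1],0]);f=o+R@[-30,0,25];ax=R@[np.sin(np.radians(40)),0,np.cos(np.radians(40))]
    print("foot",f.round(1),"ax",ax.round(3),"cap105",(f+105*ax).round(1),"g",(f+88*ax).round(1))
E
```

```text
[array([491.6, 273.1,   6. ]), array([497.7, 205. ,   6. ]), array([407.9, 197.8,   6. ]), array([402.4, 265.3,   6. ])] [449.9 235.3   6. ]
[array([497.7, 207.6,   6. ]), array([417.5, 206.8,   6. ]), array([402.5, 268.8,   6. ]), array([491.7, 278. ,   6. ])] [452.4 240.3   6. ]
yaw 4.7901307223632275 4.889504806703027 89.81369606023348 68.0476303775525
mouth [660.   44.4  56. ] [658.8  48.4  56. ] (array([659.7,  44.2,  54. ]), array([0.9]))
cap (array([487.2, 239.3, 105.9]), array([0.7]))
foot [420.  232.8  25. ] ax [0.641 0.054 0.766] cap105 [487.3 238.4 105.4] g [476.4 237.5  92.4]
```

Both views agree: the cap comes out at about (487,239,106), and the rest model predicts (487,238,105). The holder is at about (659.5,45.5). I'm moving above the tube now, with the jaw line across its lean.

```bash
python3 -m crank '-1 0 0 0 0 0 -8.9;-1 0 0 0 0 0 -8.9;-1 -40 -43.8 0 0 0 0;-1 -40 -43.8 0 0 0 0;-1 -40 -43.8 0 0 0 0;-1 -40 -43.8 0 0 0 0;-1 -40 -43.8 0 0 0 0;-1 -40 -43.8 0 0 0 0;-1 -40 -43.8 0 0 0 0;-1 -40 -43.8 0 0 0 0' 15; python3 -m crank '-0.3 0 0 10 0 0 0;-0.3 0 0 10 0 0 0;-0.3 0 0 0 0 0 0'
```

```text
time_s: 1.65
ee_pos: [478.8, 236.5, 225.2]
ee_rot: [180.0, 0.0, -175.2]
force: [0.6, 0.9, 0.9]
gripper_width: 91.0
gripper_force: 0.0
time_s: 2.02
ee_pos: [475.9, 238.6, 203.8]
ee_rot: [-180.0, -0.2, -175.1]
force: [0.2, -0.0, 0.0]
gripper_width: 64.2
gripper_force: 0.0
```

```bash
python3 -m crank '-0.3 -3 0 20 0 0 0;-0.3 0 0 20 0 0 0;-0.3 0 0 20 0 0 0;-0.3 0 0 20 0 0 0;-0.3 0 0 10 0 0 0;-0.3 0 0 0 0 0 0'
python3 - <<'E'
from workcell import *
import cv2,numpy as np
s=grab_frame("side");t=grab_frame("top")
cv2.imwrite("pics/c2.png",np.hstack([cv2.resize(s[200:340,300:440],(400,400)),cv2.resize(t[230:370,170:310],(400,400))]))
E
```

```text
time_s: 2.78
ee_pos: [479.9, 238.8, 114.7]
ee_rot: [-180.0, -0.1, -175.1]
force: [0.2, -0.1, 0.9]
gripper_width: 59.4
gripper_force: 0.0
```

View pics/c2.png

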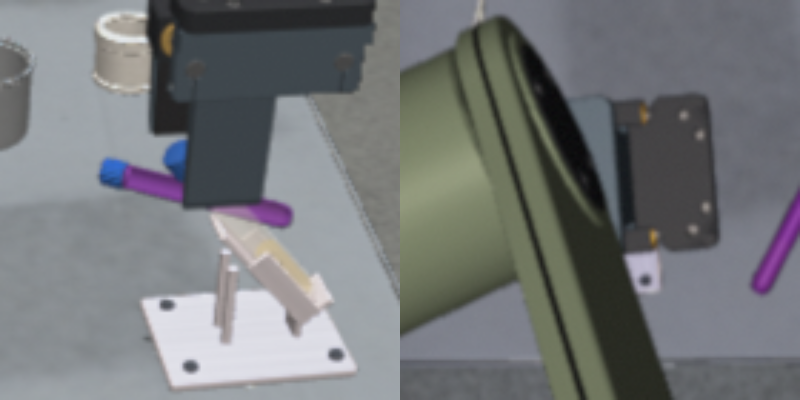

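The side crop shows the near finger beside the tube, the cap showing just past its +x edge at (178,158), and the trough below and clear. I'll descend the last 27 mm and close.

```bash
python3 -m crank '-0.3 0 0 14 0 0 0;-0.3 0 0 13 0 0 0;-0.3 0 0 0 0 0 0;0.2 0 0 0 0 0 0;0.5 0 0 0 0 0 0;1 0 0 0 0 0 0;1 0 0 0 0 0 0;1 0 0 0 0 0 0;1 0 0 0 0 0 0;1 0 0 0 0 0 0' 15
```

```text
time_s: 4.12
ee_pos: [480.6, 238.2, 88.1]
ee_rot: [180.0, 0.0, -175.2]
force: [-0.7, 0.7, 1.3]
gripper_width: 15.3
gripper_force: 15.0
```

```bash
python3 -m crank '1 0 0 -5 0 0 0;1 0 0 -15 0 0 0;1 0 0 -25 0 0 0;1 0 0 -30 0 0 0;1 0 0 -30 0 0 0;1 0 0 -15 0 0 0;1 0 0 0 0 0 0' 22; python3 -m crank '1 0 0 0 0 -5 0;1 0 0 0 0 -7 0;1 0 0 0 0 -8 0;1 0 0 0 0 -8 0;1 0 0 0 0 -7 0;1 0 0 0 0 -5 0;1 0 0 0 0 0 0;1 0 0 0 0 0 0'
python3 - <<'E'
from workcell import *
import cv2,numpy as np
s=grab_frame("side");t=grab_frame("top")
cv2.imwrite("pics/c3.png",s)
print(env.state()["qpos"])
E
```

```text
time_s: 5.0
ee_pos: [481.0, 238.4, 209.1]
ee_rot: [179.9, 0.1, -175.2]
force: [0.2, -0.2, 0.3]
gripper_width: 14.9
gripper_force: 22.0
time_s: 6.0
ee_pos: [480.8, 238.4, 207.8]
ee_rot: [180.0, 39.9, -175.2]
force: [1.3, 0.1, -0.3]
gripper_width: 15.1
gripper_force: 22.0
[ 37.06796032   3.4807939  124.03642452 -51.11068469  26.15038958
 -16.06759665]
```

View pics/c3.png

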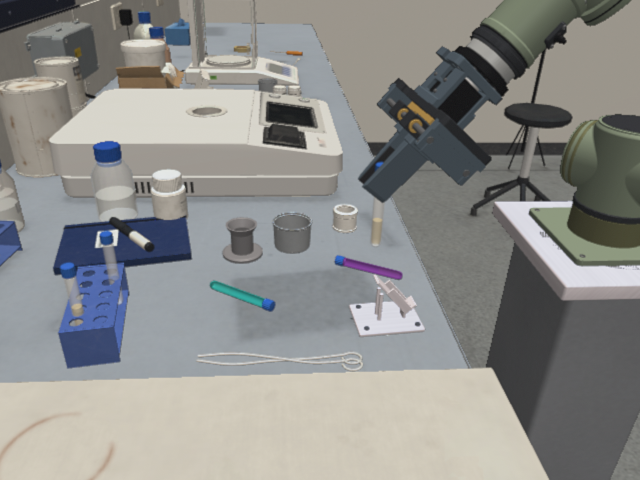

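The side view shows the tube gripped and hanging upright, its foot near (377,246) and cap near (379,165). I'll check that by projection and work out the transfer.

Run:
```python
from h import *
import cv2
m=camera_model("side")
def pr(X):
    u=m["K"]@(m["R"]@np.array(X)+m["t"]);return (u[:2]/u[2]).round(1)
print("foot",pr([475.2,238,120]),"cap",pr([475.2,238,232]),"mid",pr([475.2,238,170]))
s=cv2.imread("pics/c3.png")[150:260,330:430]
cv2.imwrite("pics/c4.png",cv2.resize(s,(500,550),interpolation=cv2.INTER_CUBIC))
from scipy.spatial.transform import Rotation as Ro
R=Ro.from_euler("xyz",[180,39.9,-175.2],degrees=True).as_matrix()
print(R.round(3)); print("up25",(R.T@[0,0,25]).round(1),"tr",(R.T@[659.5-475.4,45.5-238,0]).round(1),"down10",(R.T@[0,0,-10]).round(2),"x5,y5",(R.T@[5,0,0]).round(2),(R.T@[0,5,0]).round(2))
```

```text
foot [374.3 246. ] cap [381.4 164.6] mid [377.4 211.2]
[[-0.764 -0.084  0.639]
 [-0.064  0.996  0.054]
 [-0.641  0.    -0.767]]
up25 [-16.    0.  -19.2] tr [-128.4 -207.2  107.3] down10 [ 6.41 -0.    7.67] x5,y5 [-3.82 -0.42  3.2 ] [-0.32  4.98  0.27]
```

View pics/c4.png

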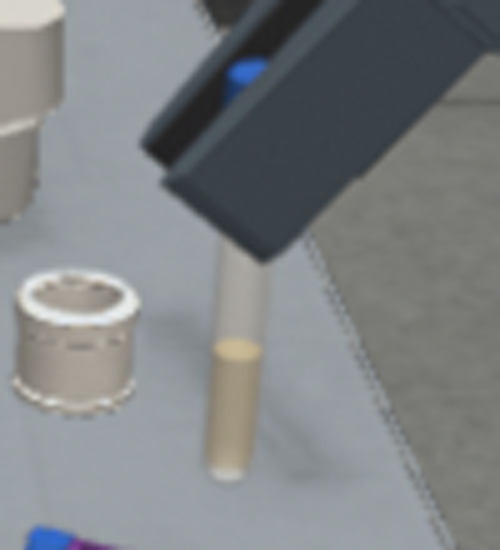

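The foot shows at (375.2,245.6) against a predicted (374.3,246), so it is vertical and well located. Now to go above the holder.

```bash
python3 -m crank '1 -6 -10 5 0 0 0;1 -12 -20 10 0 0 0;1 -16 -25.6 13.3 0 0 0;1 -16 -25.6 13.4 0 0 0;1 -16 -25.6 13.4 0 0 0;1 -16 -25.6 13.4 0 0 0;1 -16 -25.6 13.4 0 0 0;1 -14 -22 11.5 0 0 0;1 -10.4 -17.2 8.9 0 0 0;1 -6 -10 5 0 0 0'; python3 -m crank '1 13 0 15.5 0 0 0;1 13 0 15.5 0 0 0;1 0 0 0 0 0 0;1 0 0 0 0 0 0'
python3 - <<'E'
from workcell import *
import cv2,numpy as np
s=grab_frame("side");t=grab_frame("top")
a=cv2.resize(s[140:280,190:310],(480,560));b=cv2.resize(t[130:270,280:360],(320,560))
cv2.imwrite("pics/c5.png",np.hstack([a,b]))
print(env.state()["qpos"].round(1))
E
```

```text
time_s: 7.35
ee_pos: [666.2, 44.2, 208.6]
ee_rot: [180.0, 40.0, -175.3]
force: [0.1, 0.0, -0.0]
gripper_width: 14.9
gripper_force: 22.0
time_s: 7.85
ee_pos: [665.6, 45.5, 168.9]
ee_rot: [180.0, 40.1, -175.2]
force: [-0.3, -0.6, -0.7]
gripper_width: 15.4
gripper_force: 22.0
[   2.1   15.6  115.4   11.2    9.  -103.1]
```

View pics/c5.png

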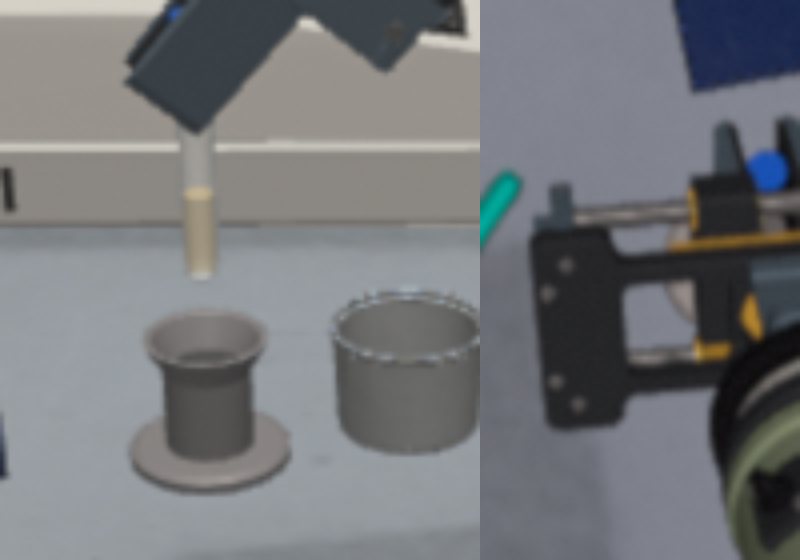

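Run:
```python
from h import *
print(atz("top",(351.8,172.8),190),atz("side",(240.2,209),81.5),tri((351.8,172.8),(190+176/4,140+14/4)))
```

```text
[659.8  45.  190. ] [659.9  42.7  81.5] (array([661.9,  45.1, 192.2]), array([3.5]))
```

The tube is at (659.8,45) and the bore axis at (660,44.4), well inside the ±7 mm clearance. Lowering.

```bash
python3 -m crank '1 6.4 0 7.7 0 0 0;1 9.6 0 11.5 0 0 0;1 9.6 0 11.5 0 0 0;1 9.6 0 11.5 0 0 0;1 3.8 0 4.6 0 0 0;1 0 0 0 0 0 0;1 0 0 0 0 0 0' ; python3 -m crank '1 1.9 0 2.3 0 0 0;1 1.3 0 1.5 0 0 0;1 0 0 0 0 0 0;1 0 0 0 0 0 0'
python3 - <<'E'
from workcell import *
import cv2,numpy as np
s=grab_frame("side")
cv2.imwrite("pics/c6.png",cv2.resize(s[150:280,180:310],(560,560)))
E
```

```text
time_s: 8.82
ee_pos: [666.7, 44.5, 115.7]
ee_rot: [179.8, 39.7, -175.0]
force: [0.0, -0.1, -0.5]
gripper_width: 14.8
gripper_force: 22.0
time_s: 9.32
ee_pos: [667.0, 44.5, 111.9]
ee_rot: [179.6, 39.3, -175.2]
force: [0.0, -0.7, -0.4]
gripper_width: 15.0
gripper_force: 22.0
```

View pics/c6.png

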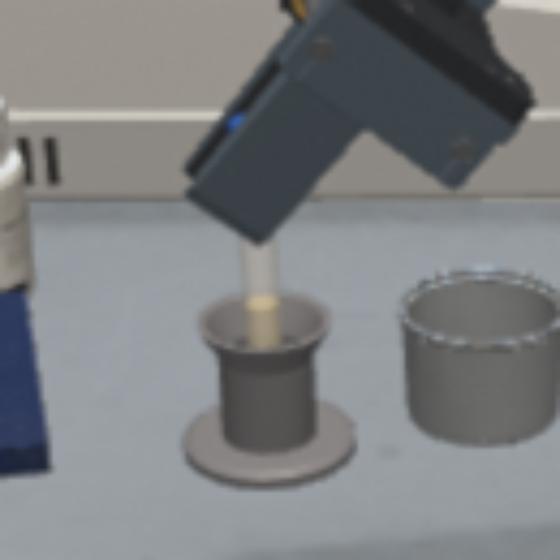

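The tube is inside the mouth and centred (265,325), but the last rows came up short. I'll check the joints, since joint 5 may be near its limit.

Run:
```python
from workcell import *
s=env.state();print(s["qpos"].round(2),s["ee_pos"],s["ee_rot"],s["force"])
```

```text
[   1.7    20.59  118.43   54.14    2.87 -146.51] [666.98410577  44.45913043 111.90846726] [ 179.6478818    39.35343336 -175.1914824 ] [-0.29808092 -0.32070351 -0.01904487]
```

Joints 5 and 6 are at their limits because the forearm lines up with the tool, a wrist singularity. I'll raise the tube again, turn about the vertical by −50° (which keeps it upright) and lower from there.

```bash
python3 -m crank '1 -6.4 0 -7.7 0 0 0;1 -6.4 0 -7.7 0 0 0;1 -9.6 0 -11.5 0 0 0;1 -9.6 0 -11.5 0 0 0;1 -9.6 0 -11.5 0 0 0;1 0 0 0 0 0 0;1 0 0 0 0 0 0' ; python3 -c "
from workcell import *
print(env.state()['qpos'].round(1))"
```

```text
time_s: 10.25
ee_pos: [667.0, 44.4, 174.8]
ee_rot: [179.6, 39.3, -175.2]
force: [0.1, 0.2, -0.0]
gripper_width: 15.2
gripper_force: 22.0
[   1.7   15.4  114.1   12.1   11.5 -104.3]
```

```bash
python3 -m crank '1 0 0 0 3.2 0 3.83;1 0 0 0 3.2 0 3.83;1 0 0 0 3.2 0 3.83;1 0 0 0 3.2 0 3.83;1 0 0 0 3.2 0 3.83;1 0 0 0 3.2 0 3.83;1 0 0 0 3.2 0 3.83;1 0 0 0 3.2 0 3.83;1 0 0 0 3.2 0 3.83;1 0 0 0 3.2 0 3.83' ; python3 -m crank '1 0 0 0 0 0 0;1 0 0 0 0 0 0'
cat > where.py <<'E'
from workcell import *
import numpy as np
from scipy.spatial.transform import Rotation as Ro
s=env.state();R=Ro.from_euler("xyz",s["ee_rot"],degrees=True).as_matrix()
ax=R@[-np.sin(np.radians(40)),0,-np.cos(np.radians(40))]
g=s["ee_pos"]-8*R[:,2];f=g-94*ax
print("q",s["qpos"].round(1),"ee",s["ee_pos"].round(1),s["ee_rot"].round(1),"axis",ax.round(3),"foot",f.round(1),"up-turn",(np.degrees(1)*R.T@np.cross(ax,[0,0,1])).round(2))
print("to bore, tool axes",(R.T@[659.8-f[0],44.8-f[1],0]).round(1),"down10",(R.T@[0,0,-10]).round(2))
E
python3 where.py
```

```text
time_s: 11.5
ee_pos: [664.1, 45.4, 171.1]
ee_rot: [-179.1, 38.5, 141.8]
force: [0.4, -0.2, 0.3]
gripper_width: 15.2
gripper_force: 22.0
time_s: 11.75
ee_pos: [664.2, 45.0, 171.6]
ee_rot: [-179.1, 38.5, 142.0]
force: [-0.1, 0.5, -1.2]
gripper_width: 15.1
gripper_force: 22.0
q [ 17.6  21.3 104.9 -50.4  42.7   0.8] ee [664.2  45.  171.6] [-179.1   38.5  142. ] axis [ 0.028 -0.007  1.   ] foot [657.7  48.8  83.9] up-turn [-0.51 -1.49  0.43]
to bore, tool axes [-3.2 -1.9  2.6] down10 [6.23 0.12 7.82]
```

```bash
python3 -m crank '1 -3.2 -1.9 2.6 -0.5 -1.5 0.4;1 0 0 0 0 0 0;1 0 0 0 0 0 0'; python3 where.py
python3 - <<'E'
from workcell import *
import cv2
cv2.imwrite("pics/c7.png",cv2.resize(grab_frame("side")[140:280,180:320],(560,560)))
E
```

```text
time_s: 12.12
ee_pos: [666.6, 40.9, 172.6]
ee_rot: [179.9, 40.1, 141.4]
force: [0.0, -0.8, 0.3]
gripper_width: 14.9
gripper_force: 22.0
q [ 17.5  21.1 105.9 -53.5  41.6   4. ] ee [666.6  40.9 172.6] [179.9  40.1 141.4] axis [-0.001 -0.     1.   ] foot [662.7  44.1  84.7] up-turn [ 0.03  0.05 -0.03]
to bore, tool axes [ 2.1 -1.2 -1.7] down10 [ 6.43 -0.01  7.65]
```

View pics/c7.png

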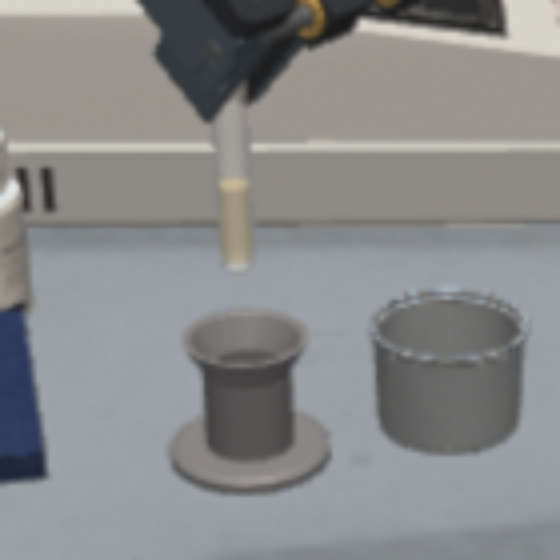

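The tube is upright above the mouth, with its foot at (237,268) in the crop, about 3 mm too far in +x as computed. I'll correct that and lower.

```bash
python3 -m crank '1 2.1 -1.2 -1.7 0 0 0;1 6.4 0 7.7 0 0 0;1 9.6 0 11.5 0 0 0;1 9.6 0 11.5 0 0 0;1 9.6 0 11.5 0 0 0;1 5.8 0 6.9 0 0 0;1 0 0 0 0 0 0;1 0 0 0 0 0 0'; python3 where.py
```

```text
time_s: 13.18
ee_pos: [664.5, 41.9, 109.0]
ee_rot: [179.9, 40.1, 141.4]
force: [0.2, 0.9, 0.5]
gripper_width: 14.8
gripper_force: 22.0
q [ 17.7  25.7 110.1 -62.7  37.   16. ] ee [664.5  41.9 109. ] [179.9  40.1 141.4] axis [-0.002 -0.     1.   ] foot [660.6  45.1  21.1] up-turn [ 0.06  0.1  -0.05]
to bore, tool axes [ 0.4 -0.8 -0.3] down10 [ 6.44 -0.01  7.65]
```

Foot at about 21 mm. I'll lower slowly towards the floor at 8 mm, watching the force.

```bash
python3 -m crank '1 3.8 -0.5 4.6 0 0 0;1 2.6 0 3.1 0 0 0;1 0 0 0 0 0 0;1 0 0 0 0 0 0'; python3 -m crank '1 0.6 0 0.8 0 0 0;1 0 0 0 0 0 0;1 0 0 0 0 0 0'; python3 where.py;  python3 - <<'E'
from workcell import *
import cv2
cv2.imwrite("pics/c8.png",cv2.resize(grab_frame("side")[140:280,180:320],(560,560)))
E
```

```text
time_s: 13.68
ee_pos: [663.9, 41.3, 98.6]
ee_rot: [179.9, 40.1, 141.4]
force: [0.5, -0.6, 0.0]
gripper_width: 15.2
gripper_force: 22.0
time_s: 14.05
ee_pos: [663.9, 41.3, 97.6]
ee_rot: [179.9, 40.1, 141.4]
force: [-0.3, 0.1, -0.7]
gripper_width: 15.1
gripper_force: 22.0
q [ 17.7  26.6 110.8 -64.5  36.4  18.2] ee [663.9  41.3  97.6] [179.9  40.1 141.4] axis [-0.002  0.     1.   ] foot [660.1  44.5   9.7] up-turn [ 0.04  0.08 -0.03]
to bore, tool axes [ 0.3  0.1 -0.3] down10 [ 6.44 -0.01  7.65]
```

View pics/c8.png

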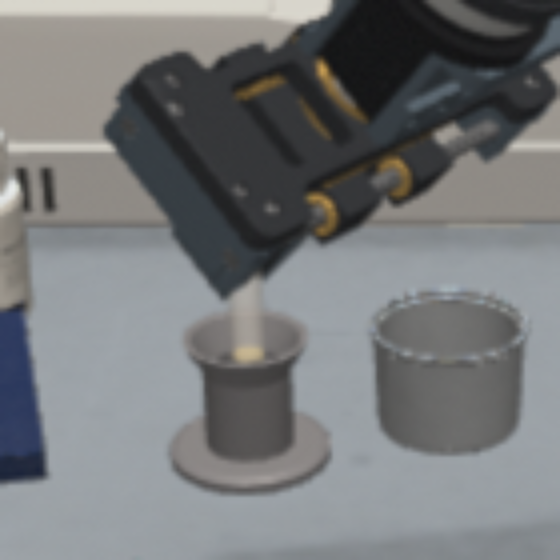

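The tube is deep in the bore, centred and upright. Release, then retract along the tool axis.

```bash
python3 -m crank '0.5 0 0 0 0 0 0;0.2 0 0 0 0 0 0;-0.3 0 0 0 0 0 0;-0.5 0 0 0 0 0 0;-0.5 0 0 0 0 0 0;-0.5 0 0 0 0 0 0'; python3 -m crank '-0.5 0 0 -10 0 0 0;-0.5 0 0 -20 0 0 0;-0.5 0 0 -25 0 0 0;-0.5 0 0 -25 0 0 0;-0.5 0 0 -25 0 0 0;-0.5 0 0 -25 0 0 0;-0.5 0 0 -10 0 0 0;-0.5 0 0 0 0 0 0;-0.5 0 0 0 0 0 0'
python3 - <<'E'
from workcell import *
import cv2,numpy as np
s=grab_frame("side");t=grab_frame("top")
cv2.imwrite("pics/c9.png",np.hstack([cv2.resize(s[140:280,180:280],(400,560)),cv2.resize(t[120:260,290:390],(400,560))]))
E
```

```text
time_s: 14.85
ee_pos: [663.9, 41.3, 97.5]
ee_rot: [179.9, 40.1, 141.4]
force: [-0.4, -0.4, 0.7]
gripper_width: 67.7
gripper_force: 0.0
time_s: 15.98
ee_pos: [593.2, 97.1, 203.9]
ee_rot: [-180.0, 40.0, 141.4]
force: [1.1, -0.0, 0.5]
gripper_width: 68.3
gripper_force: 0.0
```

View pics/c9.png

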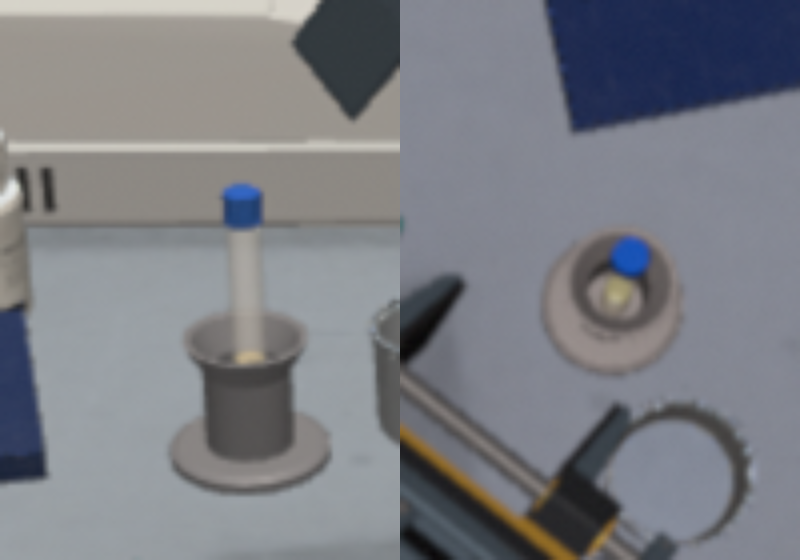

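Both views show the tube standing upright in the holder, cap up at (242,205). The gripper is well clear of it, and of the wide cup, which is far below the fingers. Handing in.

```bash
python3 -c "
from workcell import *
print(env.job_done())"
```

```text
the job is handed in; nothing more can be done
None
```

The blue-capped tube is standing upright, cap up, in the flared grey holder; I let go with its foot about 2 mm above the holder's floor by my estimate, and handed the job in at about 16 s.

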